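# Empty the tea strainer and hold it over the guest's cup

## Robot

A 7-joint arm with a two-finger parallel gripper is mounted at the origin on a cart in front of the work surface, level with it; the furniture and walls round the work are solid. World frame = base frame: x ahead of the robot, y to its left, z up, the work surface at z = 0. Lengths are in mm, angles in rad, forces in N, time in s.
With the tool pointing down it reaches from about 350 to 900 mm from the base axis. Payload 19.9 kg.
Tool frame: the origin (TCP) lies midway between the tips of the shut fingers; the grasp point (between the pads) lies 19 mm behind it; z points along the fingers, y is the line along which they close (so a half turn about z gives the same grasp; the last joint's range is limited). The gripper opens to 85 mm and grips with 20 to 120 N. Pads are 22 mm wide; open, the fingers measure 114 mm over their backs; the gripper's body (76 mm by 85 mm) begins 54 mm behind the grasp point. The pads swing forward as they close: fully open they stand 13 mm farther back than shut.
Start: joints at [-1.345, 0.417, -0.01, 1.614, 0.005, 1.111, -0.053], TCP at [165.371, 602.705, 231.26] pointing down, gripper open.
Joint ranges: [-2.81, 2.81], [-0.39, 2.02], [-1.27, 1.25], [0.06, 2.57], [-1.19, 4.33], [0.19, 2], [-2.82, 2.82]. Speed limits (rad/s): [1.89, 1.89, 2.39, 2.39, 3.01, 3.01, 3.01].

## Interface

Orientations are given as a rotation vector (axis times angle).
In Python, from plant import env gives the robot as it stands.
- The arm moves only by the tool handwheel, called after "Call:" by a JSON object that holds its "fn" and its "kwargs", one argument or row to a line. Schema: {"type":"object","properties":{"offsets":{"type":"array","items":{"type":"object","properties":{"r":{"type":"array","items":{"type":"number"},"minItems":3,"maxItems":3},"d":{"type":"array","items":{"type":"number"},"minItems":3,"maxItems":3},"jaw":{"type":"number"}},"additionalProperties":false,"required":["jaw"]},"minItems":1,"maxItems":20},"force":{"type":"number"},"only":{"type":"string"},"quiet":{"type":"boolean"},"lines":{"type":"string"}},"required":["offsets"],"additionalProperties":false}. offsets is a list of rows, 1 to 20 of them, each an object with the fields r (a list: a rotation vector rx, ry, rz in shares of 360 degrees (1.0 is 360 degrees)), d (a list: dx, dy, dz in a scale on which 1.0 is 750 mm), jaw (the opening from 0.0 (shut) to 1.0 (fully open)); a field left out counts as zero (the opening has to be given); each row shifts and turns the commanded pose from where the row before left it, along the tool's axes as they then stand; what a row does not reach is not made up. A row lasts 1/12 s, in which the tool goes at most 41.7 mm and 0.125 rad, less where a joint would pass 70% of its speed; a pose out of reach is approached as far as the arm can. The fingers move at their own pace and stop on an object; force is the grip in N (left out, the last holds). Time passes only in rows, so rows that do not move let the fingers close. The tool returns the time, the measured TCP pose, the force, the opening and the grip force at its end. only (a regular expression) keeps the lines of the reply that match it, lines (a string "A,B") keeps lines A to B, and quiet returns only ok. No shift or turn number may pass 1 either way. Input that does not fit is refused with a message, and nothing moves.
- env.state(): the state, without advancing time (a new reading comes with each control period).
- env.read_camera(name): name is "scene" or "side" or "wrist"; returns (picture, depth): 420x560x3 uint8, red, green, blue; 420x560 float32, mm along the optical axis (not along the pixel's ray), 0 where there is no reading.
- env.camera_params(name): a dict with "fx", "fy", "cx", "cy" (pixels), "rvec" (rotation vector, rad) and "tvec" (3), from world to camera coordinates, as OpenCV has them. Camera axes: x right, y down, z forward; pixel columns grow to the right and rows downward; lengths in mm; the calibration is good to about 2 mm. A picture is of the moment at which its call begins: read the wrist's pose just before it. camera_params takes no time and is no camera call; for the wrist camera it gives the pose at the moment of the call.
- env.sign_off(): hands the job in; it is judged then, once.
Trained networks look in the newest picture that a camera, given by its name, has taken for a name from the list of things; names that differ only in an ending like _2 or _b are one class to them, and where a whole thing is asked for, a point or a joint stands for the part that bears it (a point fixed in the world has none). Each returns a list of dicts, best first, with "confidence" (0 to 1); they miss things now and then, are a little off and sometimes report something else, mostly with a low value. They report only what shows in the picture. A call takes as long as a camera call. They do not tell look-alikes from the thing itself.
- env.recognise(camera, target): "bbox" ([left, top, right, bottom] in pixels, round what is visible of it).
- env.regions_of(camera, target): "pixels" (420x560 bool, what is visible of it) and "bbox" ([left, top, right, bottom] in pixels, round what is visible of it).
The state is a dict: "t": time; "joints": joint angles; "joint_velocities": joint speeds; "joint_efforts": joint torques, N m; "ee_pos": TCP position; "orientation": TCP orientation; "ft_force": force on the tool from outside, world axes, zero at the start; "torque": the same for the moment, N m; "finger_gap": opening from 0.0 (shut) to 1.0 (fully open); "gripper_force": force on a finger pad.
Only numpy, scipy, OpenCV 4.12 (cv2) and the standard library are available. Lean on these libraries where they do the work, as an engineer would, in place of code of your own. Each camera call takes 0.05 s, during which the arm holds its last target. There are 200 camera calls.

## Task

The hand-held tea strainer stands in its small steel drip bowl, still full of spent rosehips: lift it out by its handle, tip all four hips out into the blue slop bowl and turn the strainer upright again. Then carry it clear across the board of candle glasses to the cup that stands on the square slate dish, and finish while still holding the strainer there, quite still and level, centred over the cup's mouth with its underside about a centimetre above the rim and nothing but the gripper touching it, ready for the tea to be poured through. Never touch the cup with the strainer, and leave the cup and its dish, the candle glasses and the spare cup where they stand.

Things in the scene. Friction and masses are not known exactly. Their poses are not given: they have to be found in the camera images.
- strainer: steel tea strainer: open cone 18.5 mm deep, inner slope 41 degrees, mouth 56 mm, floor 22 mm across; flange at the mouth 76 mm across; wire ear to 50 mm from the axis, away from the handle. Origin: centre of the floor's underside. z up out of the mouth, handle to -x. It stands level with its flange on the drip bowl's rim; tipped 60 degrees nose down it drains
- strainer_grip (a point): middle of the straight dark wooden handle, 95 mm behind the strainer's axis and 31 mm above its underside (60 mm above the counter at the start). The wooden part is 82 mm long (41 mm either way), 12 mm wide and 10 mm high, level when the strainer is level
- strainer_lip (a point): front edge of the strainer's flange on the side away from the handle, 36 mm from the axis, at mouth height
- drip_bowl: small steel drip bowl in which the strainer stands, 70 mm across, 45 mm high, 63 mm across inside at the rim, loose, 300 g; origin: centre of its underside
- hip_1: spent rosehip, dark red, about 13 mm round, 10 g; starts inside the strainer; origin: its centre
- hip_2: spent rosehip, dark red, about 13 mm round, 10 g; starts inside the strainer; origin: its centre
- hip_3: spent rosehip, dark red, about 13 mm round, 10 g; starts inside the strainer; origin: its centre
- hip_4: spent rosehip, dark red, about 13 mm round, 10 g; starts inside the strainer; origin: its centre
- slop_bowl: open round blue ceramic bowl, mouth 136 mm across, 62 mm high, wall 4 mm, 450 g; origin: centre of its underside. It and the drip bowl may stand either way round on the left of the board
- guest_cup: the small white cup on the slate dish, loose; body 59 mm across, 55 mm high, its floor at the origin's height; the body's axis lies 14.5 mm along its +y from the origin, its handle points to -y (44 mm from the origin)
- cup_mouth (a point): centre of the guest cup's mouth, at rim height (about 61 mm above the counter); z up
- slate_dish: square black slate dish under the guest cup, 98 x 98 x 10 mm with a 4 mm rim, the cup stands on its 6 mm floor; origin: centre of its underside
- spare_cup: a second white cup of the same kind, standing on the bare counter at the right; leave it alone; origin as in the guest cup
- board: dark walnut serving board, fixed, 330 (along its x) x 150 x 18 mm, between the bowls and the guest's cup; origin: centre of its underside
- candle_small: amber candle glass on the board, 102 mm across, 98 mm high (top 116 mm above the counter), loose; origin: centre of its underside
- candle_tall: amber candle glass on the board, 110 mm across, 140 mm high (top 158 mm above the counter), loose; origin: centre of its underside
There are look-alikes about, which are no part of the job. Several things have the shape of the strainer; the one meant has the colours described above.

How it is judged (in metres and radians):
On the way, in this order (a step that is already met when the one before it is completed fails the run):
1. the strainer is lifted out of the drip bowl by the gripper, level enough that all four hips are still in it (z of strainer in the frame of drip_bowl above 0.06 m and angle between strainer's own z axis and vertical below 0.5 rad and contact force between the fingers and strainer above 0.5 N and distance between each of hip_1, hip_2, hip_3, hip_4 and strainer below 0.035 m), for 0.1 s.
2. the held strainer is tipped by more than 40 degrees over the slop bowl (angle between strainer's own z axis and vertical above 0.7 rad and horizontal distance between strainer_lip and slop_bowl below 0.1 m and contact force between the fingers and strainer above 0.5 N), for 0.1 s.
3. all four hips lie in the slop bowl and the held strainer is upright again (angle between strainer's own z axis and vertical below 0.3 rad and contact force between the fingers and strainer above 0.5 N and horizontal distance between each of hip_1, hip_2, hip_3, hip_4 and slop_bowl below 0.062 m and z of hip_1 in the frame of slop_bowl between 0 and 0.06 m and z of hip_2 in the frame of slop_bowl between 0 and 0.06 m and z of hip_3 in the frame of slop_bowl between 0 and 0.06 m and z of hip_4 in the frame of slop_bowl between 0 and 0.06 m), for 0.2 s.
At the end, for the whole second after the job is handed in: Strainer held, still, level within 10 degrees, underside 3 to 25 mm above the guest cup's rim and within 12 mm of the mouth's centre, touching no other thing; all four hips in the slop bowl; cup upright, cup and dish within 12 mm of their start (contact force between the fingers and strainer above 0.5 N and horizontal distance between strainer and cup_mouth below 0.012 m and z of strainer in the frame of cup_mouth between 0.003 and 0.025 m and angle between strainer's own z axis and vertical below 0.175 rad and linear speed of strainer below 0.02 m/s and contact force between strainer and guest_cup below 0.02 N and contact force between strainer and slate_dish below 0.02 N and contact force between strainer and board below 0.02 N and contact force between strainer and candle_small below 0.02 N and contact force between strainer and candle_tall below 0.02 N and contact force between strainer and spare_cup below 0.02 N and contact force between strainer and drip_bowl below 0.02 N and contact force between strainer and slop_bowl below 0.02 N and angle between guest_cup's own z axis and vertical below 0.1 rad and distance of each of guest_cup, slate_dish from where it was at the start of the episode below 0.012 m and horizontal distance between each of hip_1, hip_2, hip_3, hip_4 and slop_bowl below 0.062 m and z of hip_1 in the frame of slop_bowl between 0 and 0.06 m and z of hip_2 in the frame of slop_bowl between 0 and 0.06 m and z of hip_3 in the frame of slop_bowl between 0 and 0.06 m and z of hip_4 in the frame of slop_bowl between 0 and 0.06 m); the arm keeps its last pose, push and grip.
It fails at once if the strainer touches the guest cup (contact force between strainer and guest_cup above 0.2 N).
It fails at once if the small candle glass is shifted by more than 20 mm or tipped (distance of candle_small from where it was at the start of the episode above 0.02 m or angle between candle_small's own z axis and vertical above 0.25 rad).
It fails at once if the tall candle glass is shifted by more than 20 mm or tipped (distance of candle_tall from where it was at the start of the episode above 0.02 m or angle between candle_tall's own z axis and vertical above 0.25 rad).
It fails at once if the spare cup is shifted by more than 20 mm or tipped (distance of spare_cup from where it was at the start of the episode above 0.02 m or angle between spare_cup's own z axis and vertical above 0.25 rad).
It also fails if it takes over 61 s, if anything falls off the work surface, if the arm or the gripper's body presses on something with over 40 N, if the wrist force passes 120 N, or if a joint passes its speed limit or range.

## Working session

There is one attempt and no reset: what is moved stays moved. The work goes in short steps, Python scripts to look and compute and a tool call to move; the robot and the scene stay as the last step left them, time stands still between calls to the robot, and variables do not carry over. Pictures are saved under pics/ and viewed, at most 10 in all, crops included, and the job is handed in when it is done.

```bash
ls; mkdir -p pics; cat > h.py <<'E'
import numpy as np, cv2
from plant import env
from scipy.spatial.transform import Rotation as R
def cam(n):
    p=env.camera_params(n); return p, R.from_rotvec(np.ravel(p["rvec"])).as_matrix(), np.ravel(p["tvec"])
def world(n,depth,c=None):
    p,Rm,t=c or cam(n); v,u=np.mgrid[0:420,0:560]
    X=np.stack([(u-p["cx"])/p["fx"]*depth,(v-p["cy"])/p["fy"]*depth,depth],-1)
    return (X-t)@Rm
def proj(n,P):
    p,Rm,t=cam(n); q=np.atleast_2d(P)@Rm.T+t
    return np.c_[q[:,0]/q[:,2]*p["fx"]+p["cx"],q[:,1]/q[:,2]*p["fy"]+p["cy"]]
E
python3 - <<'E'
from h import *
s=env.state(); print(s)
for n in ["scene","side"]:
    im,d=env.read_camera(n); cv2.imwrite(f"pics/{n}0.png",im[:,:,::-1]); np.save(f"pics/{n}0.npy",d)
    W=world(n,d)
    print(n,"campos",(-cam(n)[1].T@cam(n)[2]).round())
    for t in ["strainer","drip_bowl","slop_bowl","guest_cup","slate_dish","spare_cup","board","candle_small","candle_tall"]:
        for r in env.regions_of(n,t)[:3]:
            m=r["pixels"]&(d>0)
            if m.sum()<5: continue
            P=W[m]; print(t,round(r["confidence"],2),np.round(r["bbox"]),m.sum(),"med",np.median(P,0).round(),"lo",np.percentile(P,2,axis=0).round(),"hi",np.percentile(P,98,axis=0).round())
E
```

```text
pics
{'t': 0.0, 'joints': array([-1.34453341,  0.41798708, -0.01028353,  1.61420652,  0.00472099,
        1.11070337, -0.05300026]), 'joint_velocities': array([ 5.16984178e-05,  1.36384663e-03, -1.31582685e-03, -9.37982928e-04,
       -3.36800962e-04, -7.42458563e-04,  9.82260158e-05]), 'joint_efforts': array([-3.32585487e-04, -8.64450645e+01,  6.78563230e-01, -4.34881175e+01,
        1.91199296e-02,  7.47571554e-03, -3.46040099e-05]), 'ee_pos': array([165.29015425, 602.36701366, 230.63859504]), 'orientation': array([-4.19339353e-01, -3.11342859e+00,  2.01134689e-03]), 'ft_force': array([-0.21676345,  0.10376716,  0.27926702]), 'torque': array([ 0.02875182,  0.0263744 , -0.00803593]), 'gripper_force': 0.0, 'finger_gap': 1.0001062030901053}
scene campos [-334. -476.  836.]
strainer 0.85 [190. 202. 225. 225.] 221 med [400. 275.  14.] lo [360. 230.   2.] hi [420. 382.  27.]
strainer 0.77 [251. 189. 285. 218.] 328 med [541. 145.  47.] lo [412. 116.   1.] hi [593. 186.  66.]
drip_bowl 0.54 [265. 204. 285. 214.] 167 med [526. 130.  22.] lo [516. 117.  -1.] hi [557. 159.  42.]
slop_bowl 0.9
[... 1212 characters left out ...]
7. 275.] 397 med [398. 267.  16.] lo [355. 232.   1.] hi [422. 400.  27.]
drip_bowl 0.72 [271. 222. 288. 232.] 120 med [541. 181.  23.] lo [520. 159.   5.] hi [572. 188.  41.]
slop_bowl 0.62 [222. 236. 264. 268.] 974 med [611. 346.  39.] lo [543. 312.   6.] hi [663. 438.  63.]
spare_cup 0.54 [279. 162. 290. 173.] 132 med [ 671. -302.   41.] lo [ 645. -348.   12.] hi [ 710. -284.   56.]
spare_cup 0.42 [301. 166. 326. 204.] 999 med [473. -15. 116.] lo [ 427. -106.   25.] hi [528.   3. 157.]
board 0.98 [253. 190. 335. 218.] 1158 med [537.   3.  17.] lo [ 386. -107.   -0.] hi [705.  43.  23.]
candle_small 0.87 [263. 175. 291. 205.] 623 med [611.   5.  85.] lo [568. -77.  25.] hi [663.  25. 115.]
```

```bash
python3 - <<'E'
import cv2,numpy as np
a=cv2.imread("pics/scene0.png")[140:290,180:460]; b=cv2.imread("pics/side0.png")[150:345,210:350]
a=cv2.resize(a,(560,300),interpolation=cv2.INTER_CUBIC);b=cv2.resize(b,(215,300),interpolation=cv2.INTER_CUBIC)
cv2.imwrite("pics/c0.png",np.hstack([a,b]))
E
```

```text
(no output)
```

View pics/c0.png

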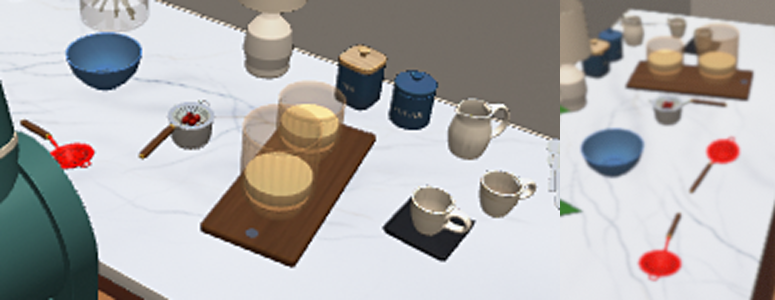

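The steel strainer with its red hips sits in the drip bowl at about (275,197) in the scene picture, with its handle towards the robot. The slop bowl is at (232,170), the guest cup on slate at (395,246) and the spare cup at (430,237). I'll bring the wrist camera over the strainer.

Units first: shifts go in shares of 750 mm and turns go in shares of 360 degrees. So -22.3 mm / 750 = -0.0297, -19.7 mm / 750 = -0.0263.

```bash
cat >> h.py <<'E'
def delta(pos,rot):
    "translation (tool axes) then rotation to reach target"
    s=env.state(); R0=R.from_rotvec(s["orientation"])
    d=R0.inv().apply(np.array(pos)-s["ee_pos"]); r=(R0.inv()*rot).as_rotvec()
    print("t",round(s["t"],2),"d",d.round(1),"|d|",np.linalg.norm(d).round(1),"r",r.round(3),"|r|",np.linalg.norm(r).round(3))
def toolrot(az,tilt):
    "tool x = -forward(az); z down tilted forward by tilt"
    f=np.array([np.cos(az),np.sin(az),0]); up=np.array([0,0,1.])
    z=-up*np.cos(tilt)+f*np.sin(tilt); y=np.array([-f[1],f[0],0]); x=np.cross(y,z)
    return R.from_matrix(np.c_[x,y,z])
E
```

Call:
{"fn": "handwheel", "kwargs": {
  "offsets": [
    {"d": [-0.0263,-0.0297,-0.0073],"jaw": 1},
    {"d": [-0.0263,-0.0297,-0.0073],"jaw": 1},
    {"d": [-0.0263,-0.0297,-0.0073],"jaw": 1},
    {"d": [-0.0263,-0.0297,-0.0073],"jaw": 1},
    {"d": [-0.0263,-0.0297,-0.0073],"jaw": 1},
    {"d": [-0.0263,-0.0297,-0.0073],"jaw": 1},
    {"d": [-0.0263,-0.0297,-0.0073],"jaw": 1},
    {"d": [-0.0263,-0.0297,-0.0073],"jaw": 1},
    {"d": [-0.0263,-0.0297,-0.0073],"jaw": 1},
    {"d": [-0.0263,-0.0297,-0.0073],"jaw": 1},
    {"d": [-0.0263,-0.0297,-0.0073],"jaw": 1},
    {"d": [-0.0263,-0.0297,-0.0073],"jaw": 1},
    {"d": [-0.0263,-0.0297,-0.0073],"jaw": 1},
    {"d": [-0.0263,-0.0297,-0.0073],"jaw": 1},
    {"d": [-0.0263,-0.0297,-0.0073],"jaw": 1},
    {"d": [-0.0263,-0.0297,-0.0073],"jaw": 1},
    {"d": [-0.0263,-0.0297,-0.0073],"jaw": 1},
    {"d": [-0.0263,-0.0297,-0.0073],"jaw": 1}
  ],
  "force": 20
}}

```text
t: 2.5
ee_pos: [401.5, 120.3, 330.8]
orientation: [0.419, 3.113, 0.001]
ft_force: [1.3, 1.6, 0.2]
finger_gap: 1.001
gripper_force: 0.0
```

```bash
python3 - <<'E'
from h import *
print(env.state()["joints"].round(2)); p,Rm,t=cam("wrist"); print("cam",-Rm.T@t,"look",Rm[2],"right",Rm[0],p["fx"])
delta((400,120,330),toolrot(0.24,0.5))
E
```

```text
[-0.79 -0.07  0.41  1.96  0.03  1.24  0.91]
cam [331.02508846 140.66243735 473.78657937] look [ 0.28065956 -0.07750142 -0.95667327] right [ 2.64127775e-01  9.64487480e-01 -6.47206772e-04] 320.77511372720846
t 2.5 d [ 1.4 -0.7  0.8] |d| 1.7 r [-0.126 -0.489 -0.497] |r| 0.709
```

Converted, -0.083 rad / 6.2832 = -0.0132.

Call:
{"fn": "handwheel", "kwargs": {
  "offsets": [
    {"r": [-0.0033,-0.013,-0.0132],"jaw": 1},
    {"r": [-0.0033,-0.013,-0.0132],"jaw": 1},
    {"r": [-0.0033,-0.013,-0.0132],"jaw": 1},
    {"r": [-0.0033,-0.013,-0.0132],"jaw": 1},
    {"r": [-0.0033,-0.013,-0.0132],"jaw": 1},
    {"r": [-0.0033,-0.013,-0.0132],"jaw": 1},
    {"jaw": 1}
  ]
}}

```text
t: 3.08
ee_pos: [399.7, 121.4, 327.2]
orientation: [-0.327, 2.625, 0.076]
ft_force: [0.1, -0.5, -0.8]
finger_gap: 1.0
gripper_force: 0.0
```

```bash
python3 - <<'E'
from h import *
print(env.state()["joints"].round(2)); c=cam("wrist")
im,d=env.read_camera("wrist"); cv2.imwrite("pics/w1.png",im[:,:,::-1]); np.save("pics/w1.npy",d)
W=world("wrist",d,c); np.save("pics/W1.npy",W)
for t in ["strainer","strainer_grip","drip_bowl","slop_bowl","hip_1"]:
    for r in env.regions_of("wrist",t)[:4]:
        m=r["pixels"]&(d>0); P=W[m]
        if len(P)>5: print(t,round(r["confidence"],2),np.round(r["bbox"]),m.sum(),"med",np.median(P,0).round(),"lo",np.percentile(P,2,axis=0).round(),"hi",np.percentile(P,98,axis=0).round())
E
```

```text
[-0.8  -0.39  0.27  2.28  0.34  0.78  1.1 ]
strainer 0.97 [367.  36. 480. 116.] 3591 med [395. 273.  15.] lo [355. 229.  -0.] hi [424. 390.  27.]
strainer 0.93 [253.  71. 298. 186.] 2189 med [538. 144.  48.] lo [414. 117.  34.] hi [589. 183.  67.]
strainer 0.73 [515. 116. 560. 138.] 493 med [422. 502.  13.] lo [416. 470.  -1.] hi [435. 539.  21.]
strainer_grip 0.96 [372.  31. 482. 114.] 3431 med [394. 272.  15.] lo [355. 229.   2.] hi [422. 388.  27.]
strainer_grip 0.72 [252.  71. 304. 190.] 2102 med [536. 144.  48.] lo [414. 117.  37.] hi [585. 182.  67.]
drip_bowl 0.88 [254. 130. 300. 154.] 415 med [524. 140.  27.] lo [511. 118.   0.] hi [545. 177.  51.]
drip_bowl 0.31 [270. 154. 281. 162.] 51 med [544. 143.  45.] lo [541. 138.  41.] hi [550. 148.  47.]
slop_bowl 0.93 [359. 181. 445. 249.] 4214 med [620. 391.  37.] lo [539. 312.   4.] hi [664. 435.  62.]
hip_1 0.66 [277. 154. 289. 165.] 73 med [543. 156.  44.] lo [540. 150.  37.] hi [552. 162.  47.]
hip_1 0.6 [280. 164. 282. 169.] 31 med [557. 157.  46.] lo [554. 152.  43.] hi [559. 162.  48.]
hip_1 0.38 [272. 153. 281. 162.] 50 med [544. 143.  44.] lo [541. 138.  39.] hi [548. 148.  47.]
```

View pics/w1.png

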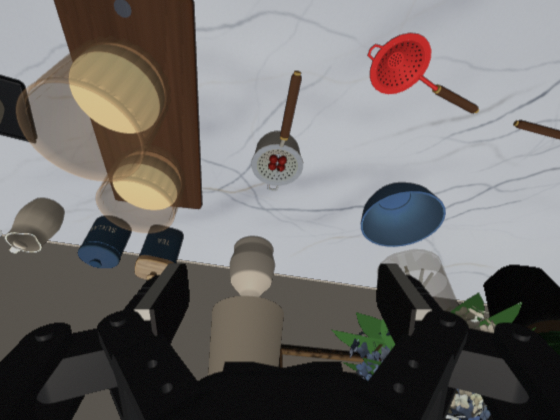

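```bash
cat >> h.py <<'E'
def circ(P):
    A=np.c_[2*P[:,:2],np.ones(len(P))]; s=np.linalg.lstsq(A,(P[:,:2]**2).sum(1),rcond=None)[0]
    return s[:2].round(1),np.sqrt(s[2]+s[:2]@s[:2]).round(1)
E
python3 - <<'E'
from h import *
W=np.load("pics/W1.npy"); im=cv2.imread("pics/w1.png").astype(int)
b,g,r=im[...,0],im[...,1],im[...,2]
roi=np.zeros(b.shape,bool); roi[60:200,240:310]=1
wood=roi&(r-b>25)&(W[...,2]>45)&(W[...,0]<515)
P=W[wood]; print(wood.sum(),np.percentile(P,[1,50,99],axis=0).round(1))
vx,vy,x0,y0=cv2.fitLine(P[:,:2].astype(np.float32),cv2.DIST_L2,0,.01,.01).ravel(); print("dir az",np.arctan2(vy,vx),x0,y0)
t=(P[:,:2]-[x0,y0])@[vx,vy]; print("ext",np.percentile(t,[.5,99.5]),"mid",np.array([x0,y0])+np.array([vx,vy])*np.mean(np.percentile(t,[.5,99.5])))
fl=roi&(W[...,2]>42)&(W[...,2]<56)&(W[...,0]>505)&(abs(r-b)<25); F=W[fl]
c=cv2.minEnclosingCircle(F[:,:2].astype(np.float32)); print("flange",fl.sum(),c,np.median(F[:,2]),F[:,:2].min(0),F[:,:2].max(0))
S=W[181:249,355:450].reshape(-1,3); col=im[181:249,355:450].reshape(-1,3)
m=(col[:,0]-col[:,2]>30)&(S[:,2]>56)&(S[:,2]<68)&(S[:,0]<690); print("slop rim",m.sum(),circ(S[m]),S[m].min(0),S[m].max(0))
E
```

```text
575 [[409.7 135.2  61.8]
 [447.8 142.2  65.4]
 [496.1 149.7  67.8]]
dir az 0.14096819 448.29523 141.81654
ext [-182.3666651    50.79607756] mid [383.16249601 132.57359354]
flange 1228 ((554.5562744140625, 149.93307495117188), 46.72531509399414) 47.53184019559721 [508.19182759 112.82809881] [600.92067452 187.93707865]
slop rim 644 (array([601.9, 373. ]), np.float64(64.9)) [534.93127122 306.12342245  56.0303285 ] [669.59787214 440.23626752  63.57181447]
```

```bash
python3 - <<'E'
from h import *
W=np.load("pics/W1.npy"); im=cv2.imread("pics/w1.png").astype(int)
b,g,r=im[...,0],im[...,1],im[...,2]
roi=np.zeros(b.shape,bool); roi[60:200,240:310]=1
wood=roi&(r-b>20)&(W[...,2]>55)&(W[...,2]<75)&(W[...,0]>380)&(W[...,0]<500)
P=W[wood]
for a in range(400,500,10):
    Q=P[(P[:,0]>=a)&(P[:,0]<a+10)]
    if len(Q): print(a,len(Q),np.percentile(Q[:,1],[5,50,95]).round(1),np.median(Q[:,2]).round(1))
fl=roi&(W[...,2]>44)&(W[...,2]<52)&(W[...,0]>505)&(abs(r-b)<25); F=W[fl]
for y in range(110,190,6):
    Q=F[(F[:,1]>=y)&(F[:,1]<y+6)]
    if len(Q): print("y",y,Q[:,0].min().round(),Q[:,0].max().round())
E
```

```text
400 5 [137.4 139.3 141.2] 63.3
410 83 [135.8 139.8 143.9] 64.9
420 79 [135.8 140.5 145.1] 65.3
430 75 [136.7 141.1 145.6] 65.4
440 66 [137.3 141.7 146.5] 65.7
450 67 [138.1 142.4 147.1] 65.5
460 60 [139.  143.3 148. ] 65.3
470 56 [139.6 143.9 148.4] 65.6
480 56 [140.4 144.9 149.3] 65.4
490 41 [140.8 145.9 150.4] 65.0
y 110 541.0 564.0
y 116 529.0 575.0
y 122 523.0 581.0
y 128 520.0 586.0
y 134 517.0 589.0
y 140 515.0 590.0
y 146 515.0 601.0
y 152 515.0 601.0
y 158 516.0 599.0
y 164 518.0 586.0
y 170 521.0 584.0
y 176 526.0 578.0
y 182 533.0 571.0
```

The picture shows the steel strainer at (277,162) with four hips and its wooden handle running up to (297,73). The slop bowl is at (402,214), the candles at (117,88) and (146,180), and the red strainers are decoys. Handle height, width and length all match the text.

```bash
python3 - <<'E'
from h import *
T=toolrot(.076,.5); z=T.as_matrix()[:,2]
P=np.array([474,144,43.5]); delta(P-80*z,T)
E
```

```text
t 3.38 d [ 71.2  10.5 209. ] |d| 221.1 r [0.078 0.    0.143] |r| 0.163
```

Converted, 29.9 mm / 750 = 0.0399, 1.5 mm / 750 = 0.002, 0.071 rad / 6.2832 = 0.0113.

Call:
{"fn": "handwheel", "kwargs": {
  "offsets": [
    {"d": [0.0136,0.002,0.0399],"jaw": 1},
    {"d": [0.0136,0.002,0.0399],"jaw": 1},
    {"d": [0.0136,0.002,0.0399],"jaw": 1},
    {"d": [0.0136,0.002,0.0399],"jaw": 1},
    {"d": [0.0136,0.002,0.0399],"jaw": 1},
    {"d": [0.0136,0.002,0.0399],"jaw": 1},
    {"d": [0.0136,0.002,0.0399],"jaw": 1},
    {"r": [0.0062,0,0.0113],"jaw": 1},
    {"r": [0.0062,0,0.0113],"jaw": 1},
    {"jaw": 1},
    {"jaw": 1}
  ]
}}

```text
t: 4.3
ee_pos: [430.7, 134.1, 154.9]
orientation: [-0.158, 2.635, 0.009]
ft_force: [-0.8, -0.7, -0.3]
finger_gap: 1.001
gripper_force: 0.0
```

```bash
python3 - <<'E'
from h import *
T=toolrot(.076,.5); z=T.as_matrix()[:,2]
P=np.array([474,144,43.5]); delta(P,T); print(env.state()["joints"].round(2))
c=cam("wrist"); im,d=env.read_camera("wrist"); cv2.imwrite("pics/w2.png",im[:,:,::-1]); W=world("wrist",d,c)
i=im.astype(int); wood=(i[...,0]-i[...,2]>20)&(W[...,2]>56)&(W[...,2]<72)&(W[...,0]>380)&(W[...,0]<500)&(abs(W[...,1]-143)<25)
Q=W[wood]; print(len(Q),np.polyfit(Q[:,0],Q[:,1],1),Q[:,0].min(),Q[:,0].max(),np.median(Q[:,2]), "y at 464",np.polyval(np.polyfit(Q[:,0],Q[:,1],1),464))
E
```

```text
t 4.3 d [ 14.8   7.4 118.8] |d| 119.9 r [-0.002  0.002  0.044] |r| 0.044
[-0.6   0.02  0.09  2.44  0.77  0.3   0.48]
1386 [7.42554870e-02 1.09312018e+02] 409.1283565031924 497.2900505897285 65.49711558468607 y at 464 143.76656356666115
```

View pics/w2.png

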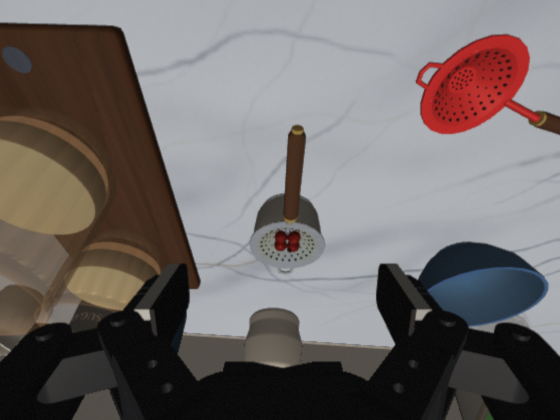

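Handle line confirmed from closer: z top 65.5, y about 143.8 at x 464. The joints are near their limits, so I'll use less tilt.

Converted, 0.1 rad / 6.2832 = 0.0159.

Call:
{"fn": "handwheel", "kwargs": {
  "offsets": [
    {"r": [0,0.0159,0.0035],"jaw": 1},
    {"r": [0,0.0159,0.0035],"jaw": 1},
    {"jaw": 1}
  ]
}}

```text
t: 4.6
ee_pos: [433.5, 130.7, 155.5]
orientation: [-0.118, 2.752, -0.006]
ft_force: [-0.3, 0.2, 0.6]
finger_gap: 1.001
gripper_force: 0.0
```

```bash
python3 - <<'E'
from h import *
T=toolrot(.076,.3); z=T.as_matrix()[:,2]
G=np.array([465,143.8,60]); print(G+19*z); delta(G+19*z-60*z,T);delta(G+19*z,T); print(env.state()["joints"].round(2))
E
```

```text
[470.59867595 144.2263205   41.84860671]
t 4.6 d [ 2.3 11.7 59.7] |d| 60.9 r [-0.017  0.086  0.012] |r| 0.089
t 4.6 d [  7.5  12.8 119.5] |d| 120.4 r [-0.017  0.086  0.012] |r| 0.089
[-0.56  0.05  0.09  2.36  0.4   0.41  0.84]
```

Converted, 15 mm / 750 = 0.02, 6 mm / 750 = 0.008, 0.086 rad / 6.2832 = 0.0137.

Call:
{"fn": "handwheel", "kwargs": {
  "offsets": [
    {"r": [-0.0027,0.0137,0.0019],"jaw": 1},
    {"d": [0.0027,0.008,0.02],"jaw": 1},
    {"d": [0,0.008,0.02],"jaw": 1},
    {"d": [0,0,0.02],"jaw": 1},
    {"d": [0,0,0.02],"jaw": 1},
    {"jaw": 1},
    {"jaw": 1}
  ]
}}

```text
t: 5.18
ee_pos: [448.0, 141.1, 96.4]
orientation: [-0.108, 2.822, 0.002]
ft_force: [0.2, -0.2, 0.4]
finger_gap: 1.0
gripper_force: 0.0
```

```bash
python3 - <<'E'
from h import *
T=toolrot(.076,.3); z=T.as_matrix()[:,2]
G=np.array([465,143.8,60]); delta(G+19*z,T); print(env.state()["joints"].round(2))
E
```

```text
t 5.18 d [-4.6  2.  58.9] |d| 59.1 r [-0.01   0.017  0.002] |r| 0.02
[-0.55  0.23  0.11  2.32  0.33  0.32  0.9 ]
```

Converted, 15 mm / 750 = 0.02, 14 mm / 750 = 0.0187, 0.017 rad / 6.2832 = 0.0027.

Call:
{"fn": "handwheel", "kwargs": {
  "offsets": [
    {"r": [0,0.0027,0],"d": [-0.0016,0.0007,0.02],"jaw": 1},
    {"d": [-0.0016,0.0007,0.02],"jaw": 1},
    {"d": [-0.0016,0.0007,0.02],"jaw": 1},
    {"d": [-0.0013,0.0007,0.0187],"jaw": 1},
    {"jaw": 1},
    {"jaw": 1}
  ]
}}

```text
t: 5.68
ee_pos: [470.1, 144.5, 42.3]
orientation: [-0.107, 2.839, 0.002]
ft_force: [0.4, -0.4, 1.3]
finger_gap: 1.002
gripper_force: 0.0
```

```bash
python3 - <<'E'
from h import *
T=toolrot(.076,.3); z=T.as_matrix()[:,2]
G=np.array([465,143.8,60]); delta(G+19*z,T); print(env.state()["joints"].round(2))
E
```

```text
t 5.68 d [-0.3 -0.3  0.6] |d| 0.7 r [-0.01   0.001  0.001] |r| 0.01
[-0.53  0.39  0.12  2.29  0.35  0.2   0.88]
```

Pose reached within 1 mm, so I'll close firmly.

Call:
{"fn": "handwheel", "kwargs": {
  "offsets": [
    {"jaw": 0.5},
    {"jaw": 0.3},
    {"jaw": 0.2},
    {"jaw": 0},
    {"jaw": 0},
    {"jaw": 0},
    {"jaw": 0},
    {"jaw": 0},
    {"jaw": 0},
    {"jaw": 0}
  ],
  "force": 80
}}

```text
t: 6.52
ee_pos: [470.3, 144.5, 41.7]
orientation: [-0.105, 2.839, 0.002]
ft_force: [-1.3, -0.4, 2.9]
finger_gap: 0.122
gripper_force: 77.9
```

```bash
python3 - <<'E'
from h import *
s=env.state();print(s["torque"])
E
```

```text
[-0.14344026  0.30402868 -0.04614622]
```

Converted, -11.5 mm / 750 = -0.0153, -3.5 mm / 750 = -0.0047.

Call:
{"fn": "handwheel", "kwargs": {
  "offsets": [
    {"d": [-0.0016,0,-0.0051],"jaw": 0},
    {"d": [-0.0024,0,-0.0077],"jaw": 0},
    {"d": [-0.0036,0,-0.0115],"jaw": 0},
    {"d": [-0.0047,0,-0.0153],"jaw": 0},
    {"d": [-0.0047,0,-0.0153],"jaw": 0},
    {"d": [-0.0047,0,-0.0153],"jaw": 0},
    {"d": [-0.0047,0,-0.0153],"jaw": 0},
    {"d": [-0.0047,0,-0.0153],"jaw": 0},
    {"d": [-0.0047,0,-0.0153],"jaw": 0},
    {"d": [-0.0047,0,-0.0153],"jaw": 0},
    {"d": [-0.0047,0,-0.0153],"jaw": 0},
    {"d": [-0.0047,0,-0.0153],"jaw": 0},
    {"d": [-0.0047,0,-0.0153],"jaw": 0},
    {"d": [-0.0024,0,-0.0077],"jaw": 0},
    {"d": [-0.0013,0,-0.004],"jaw": 0},
    {"jaw": 0},
    {"jaw": 0}
  ]
}}

```text
t: 7.93
ee_pos: [469.5, 145.7, 189.9]
orientation: [-0.105, 2.839, 0.002]
ft_force: [0.2, 0.4, -1.1]
finger_gap: 0.121
gripper_force: 78.0
```

```bash
python3 - <<'E'
from h import *
s=env.state();print(s["torque"],s["joints"].round(2)); c=cam("wrist"); im,d=env.read_camera("wrist"); cv2.imwrite("pics/w3.png",im[:,:,::-1]);np.save("pics/W3.npy",world("wrist",d,c))
im,d=env.read_camera("side"); cv2.imwrite("pics/s3.png",im[:,:,::-1])
E
```

```text
[-0.01071827  0.49730187 -0.02541961] [-0.44  0.09  0.01  2.19  0.2   0.6   1.06]
```

View pics/w3.png

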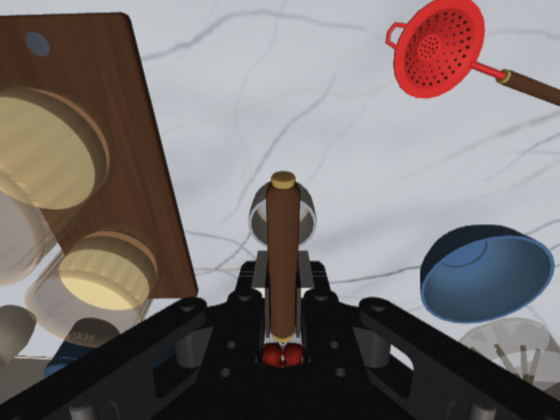

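The strainer is held and lifted clear, with the hips visible in it at (283,355). The drip bowl is left standing at (283,215) and the slop bowl is at (487,272).

```bash
python3 - <<'E'
from h import *
W=np.load("pics/W3.npy"); im=cv2.imread("pics/w3.png").astype(int)
roi=np.zeros(im.shape[:2],bool); roi[185:335,262:305]=1
H=W[roi&(im[...,2]-im[...,0]>20)&(W[...,2]>190)]; print(len(H),H.min(0),H.max(0),"slope z/x",np.polyfit(H[:,0],H[:,2],1),"y/x",np.polyfit(H[:,0],H[:,1],1))
S=W[220:325,420:555].reshape(-1,3); c=im[220:325,420:555].reshape(-1,3)
m=(c[:,0]-c[:,2]>30)&(S[:,2]>57)&(S[:,2]<66); print(circ(S[m]))
g=W[320:360,450:550].reshape(-1,3); g=g[(abs(g[:,0]-700)<200)]; print("glass",np.percentile(g,[2,50,98],axis=0).round())
T=toolrot(.5,.3); z=T.as_matrix()[:,2]
delta(np.array([558,349,212])+19*z,T)
E
```

```text
4264 [357.878734   136.99452902 193.98945639] [516.73860643 153.62581426 304.7177409 ] slope z/x [-8.28378418e-02  2.50668926e+02] y/x [6.98313675e-02 1.13769117e+02]
(array([602. , 373.1]), np.float64(64.9))
glass [[667. 389.  -1.]
 [735. 475.  29.]
 [779. 549.  64.]]
t 8.03 d [-105.2  198.6   26.1] |d| 226.3 r [-0.135 -0.003 -0.405] |r| 0.427
```

Converted, 14.2 mm / 750 = 0.0189, -7.5 mm / 750 = -0.01.

Call:
{"fn": "handwheel", "kwargs": {
  "offsets": [
    {"d": [-0.0047,0.008,0.0012],"jaw": 0},
    {"d": [-0.0067,0.0133,0.0016],"jaw": 0},
    {"d": [-0.01,0.0189,0.0025],"jaw": 0},
    {"d": [-0.01,0.0189,0.0025],"jaw": 0},
    {"d": [-0.01,0.0189,0.0025],"jaw": 0},
    {"d": [-0.01,0.0189,0.0025],"jaw": 0},
    {"d": [-0.01,0.0189,0.0025],"jaw": 0},
    {"d": [-0.01,0.0189,0.0025],"jaw": 0},
    {"d": [-0.01,0.0189,0.0025],"jaw": 0},
    {"d": [-0.01,0.0189,0.0025],"jaw": 0},
    {"d": [-0.01,0.0189,0.0025],"jaw": 0},
    {"d": [-0.01,0.0189,0.0025],"jaw": 0},
    {"d": [-0.01,0.0189,0.0025],"jaw": 0},
    {"d": [-0.01,0.0189,0.0025],"jaw": 0},
    {"d": [-0.01,0.0189,0.0025],"jaw": 0},
    {"d": [-0.0053,0.0107,0.0013],"jaw": 0}
  ]
}}

```text
t: 9.37
ee_pos: [567.7, 365.0, 193.5]
orientation: [-0.107, 2.839, 0.003]
ft_force: [-0.3, -0.2, -1.4]
finger_gap: 0.122
gripper_force: 78.0
```

Call:
{"fn": "handwheel", "kwargs": {
  "offsets": [
    {"r": [-0.0022,0,-0.0064],"jaw": 0},
    {"r": [-0.0043,0,-0.0129],"jaw": 0},
    {"r": [-0.0043,0,-0.0129],"jaw": 0},
    {"r": [-0.0043,0,-0.0129],"jaw": 0},
    {"r": [-0.0043,0,-0.0129],"jaw": 0},
    {"r": [-0.0022,0,-0.0064],"jaw": 0},
    {"jaw": 0},
    {"jaw": 0}
  ]
}}

```text
t: 10.03
ee_pos: [567.7, 362.2, 193.9]
orientation: [-0.7, 2.764, 0.108]
ft_force: [0.4, 0.4, -1.4]
finger_gap: 0.123
gripper_force: 78.1
```

```bash
python3 - <<'E'
from h import *
s=env.state();print(s["torque"],s["joints"].round(2)); c=cam("wrist"); im,d=env.read_camera("wrist"); cv2.imwrite("pics/w4.png",im[:,:,::-1]);W=world("wrist",d,c);np.save("pics/W4.npy",W)
im=im[:,:,::-1].astype(int)
roi=np.zeros(im.shape[:2],bool); roi[190:330,266:300]=1
H=W[roi&(im[...,2]-im[...,0]>20)&(W[...,2]>190)&(W[...,2]<240)]; f=np.array([np.cos(.5),np.sin(.5)]); t=H[:,:2]@f
print(len(H),"along",np.percentile(t,[1,99]),"slope",np.polyfit(t,H[:,2],1),"az",np.arctan(np.polyfit(H[:,0],H[:,1],1)))
T=toolrot(.5,.3); z=T.as_matrix()[:,2]
delta(np.array([558,349,212])+19*z,T)
E
```

```text
[-0.20481882  0.48660818 -0.04434938] [-0.47  0.4  -0.21  1.77  0.19  0.69  1.29]
3921 along [615.54810774 688.93937204] slope [-6.52845481e-03  2.21650950e+02] az [0.48531566 1.55482916]
t 10.08 d [ 8.8 -7.3 -2.5] |d| 11.7 r [ 0.001 -0.002 -0.003] |r| 0.004
```

Converted, 10.7 mm / 750 = 0.0143, -3.3 mm / 750 = -0.0044, 0.1 rad / 6.2832 = 0.0159.

Call:
{"fn": "handwheel", "kwargs": {
  "offsets": [
    {"d": [0.0143,-0.0024,-0.0044],"jaw": 0},
    {"d": [0.0143,-0.0024,-0.0044],"jaw": 0},
    {"d": [0.0143,-0.0024,-0.0044],"jaw": 0},
    {"d": [0.0143,-0.0024,-0.0044],"jaw": 0},
    {"r": [0,0.0095,0],"jaw": 0},
    {"r": [0,0.0159,0],"jaw": 0},
    {"r": [0,0.0159,0],"jaw": 0},
    {"r": [0,0.0159,0],"jaw": 0},
    {"r": [0,0.0159,0],"jaw": 0},
    {"r": [0,0.0159,0],"jaw": 0},
    {"r": [0,0.0159,0],"jaw": 0},
    {"jaw": 0}
  ],
  "force": 110
}}

```text
t: 11.08
ee_pos: [531.8, 334.9, 191.6]
orientation: [0.685, -2.694, 0.129]
ft_force: [0.7, 0.7, -2.9]
finger_gap: 0.113
gripper_force: 107.3
```

```bash
python3 - <<'E'
from h import *
s=env.state();print(s["torque"],s["joints"].round(2))
delta([532,336,193],toolrot(.5,-.85))
E
```

```text
[ 0.2668391  -0.39357513 -0.04218691] [-0.46  0.69 -0.22  1.33  0.08  1.51  1.39]
t 11.08 d [-0.2  0.8 -1.6] |d| 1.8 r [ 0.001  0.479 -0.002] |r| 0.479
```

Converted, 0.09 rad / 6.2832 = 0.0143.

Call:
{"fn": "handwheel", "kwargs": {
  "offsets": [
    {"r": [0,0.0143,0],"jaw": 0},
    {"r": [0,0.0143,0],"jaw": 0},
    {"r": [0,0.0143,0],"jaw": 0},
    {"r": [0,0.0143,0],"jaw": 0},
    {"r": [0,0.0143,0],"jaw": 0},
    {"r": [0,0.0095,0],"jaw": 0},
    {"jaw": 0},
    {"jaw": 0},
    {"jaw": 0},
    {"jaw": 0},
    {"jaw": 0},
    {"jaw": 0}
  ]
}}

```text
t: 12.08
ee_pos: [523.9, 328.9, 187.4]
orientation: [0.573, -2.252, 0.249]
ft_force: [0.4, -0.0, -0.4]
finger_gap: 0.12
gripper_force: 107.5
```

```bash
python3 - <<'E'
from h import *
s=env.state();print(s["torque"],s["joints"].round(2))
delta([532,336,193],toolrot(.5,-.85))
for n in ["wrist","side"]:
    im,d=env.read_camera(n); cv2.imwrite(f"pics/{n}5.png",im[:,:,::-1])
a=cv2.resize(cv2.imread("pics/wrist5.png"),(400,300)); b=cv2.resize(cv2.imread("pics/side5.png")[150:300,170:370],(400,300),interpolation=cv2.INTER_CUBIC)
cv2.imwrite("pics/c5.png",np.hstack([a,b]))
E
```

```text
[ 0.43971289 -0.82128964 -0.05755295] [-0.58  0.96  0.    1.01 -0.07  2.    1.49]
t 12.08 d [ -3.    2.3 -11.5] |d| 12.1 r [ 0.004  0.019 -0.   ] |r| 0.02
```

View pics/c5.png

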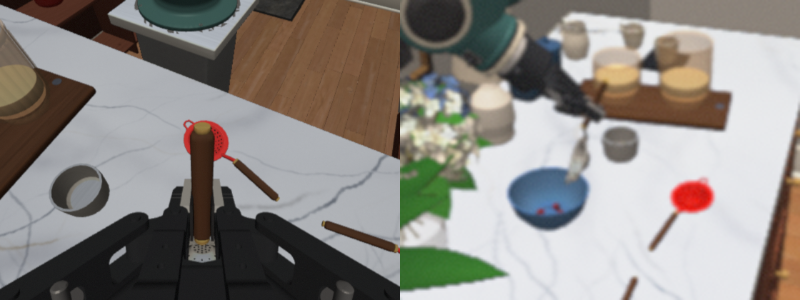

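The strainer is tipped about 65° over the bowl. Red hips show in the bowl around (545,210) of the right half. I'll count them after righting the strainer, and first take a closer look.

```bash
python3 - <<'E'
from h import *
im,d=env.read_camera("scene"); cv2.imwrite("pics/scene6.png",im[:,:,::-1])
b=cv2.resize(cv2.imread("pics/side5.png")[210:270,215:275],(400,400),interpolation=cv2.INTER_CUBIC); a=cv2.resize(im[130:200,200:270,::-1],(400,400),interpolation=cv2.INTER_CUBIC)
cv2.imwrite("pics/c6.png",np.hstack([b,a]))
E
```

```text
(no output)
```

View pics/c6.png

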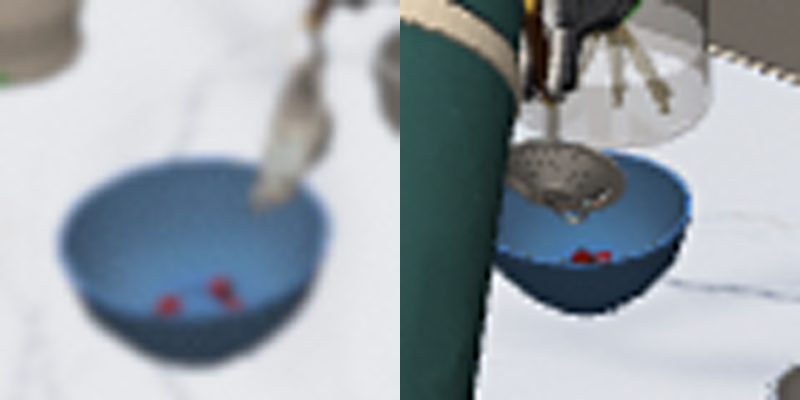

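Three hips are discernible in the bowl, at (165,305), (220,290) and (232,300). I'll right the strainer and look again.

Converted, -0.1 rad / 6.2832 = -0.0159.

Call:
{"fn": "handwheel", "kwargs": {
  "offsets": [
    {"r": [0,-0.0095,0],"jaw": 0},
    {"r": [0,-0.0159,0],"jaw": 0},
    {"r": [0,-0.0159,0],"jaw": 0},
    {"r": [0,-0.0159,0],"jaw": 0},
    {"r": [0,-0.0159,0],"jaw": 0},
    {"r": [0,-0.0159,0],"jaw": 0},
    {"r": [0,-0.0159,0],"jaw": 0},
    {"r": [0,-0.0159,0],"jaw": 0},
    {"r": [0,-0.0159,0],"jaw": 0},
    {"r": [0,-0.0159,0],"jaw": 0},
    {"r": [0,-0.0159,0],"jaw": 0},
    {"r": [0,-0.0111,0],"jaw": 0},
    {"jaw": 0},
    {"jaw": 0},
    {"jaw": 0}
  ]
}}

```text
t: 13.48
ee_pos: [524.0, 329.3, 187.0]
orientation: [-0.702, 2.765, 0.108]
ft_force: [0.3, 0.3, -1.1]
finger_gap: 0.114
gripper_force: 107.6
```

```bash
python3 - <<'E'
from h import *
print(env.state()["joints"].round(2))
delta([470,300,290],toolrot(.4,.3))
c=cam("wrist"); w,d=env.read_camera("wrist"); np.save("pics/W7.npy",world("wrist",d,c)); cv2.imwrite("pics/w7.png",w[:,:,::-1])
s,_=env.read_camera("scene"); e,_=env.read_camera("side")
cv2.imwrite("pics/c7.png",np.hstack([cv2.resize(x[:,:,::-1],(266,400),interpolation=cv2.INTER_CUBIC) for x in (w[180:400,200:347],s[125:200,215:265],e[180:276,205:269])]))
for n in ("side","wrist","scene"): print(n,[(round(r["confidence"],2),np.round(r["bbox"])) for r in env.recognise(n,"hip_1")])
E
```

```text
[-0.64  0.31  0.02  1.91  0.05  0.62  1.4 ]
t 13.48 d [  28.7    0.2 -116.5] |d| 119.9 r [ 0.031 -0.004  0.092] |r| 0.097
side []
wrist [(0.44, array([261., 198., 268., 208.]))]
scene []
```

View pics/c7.png

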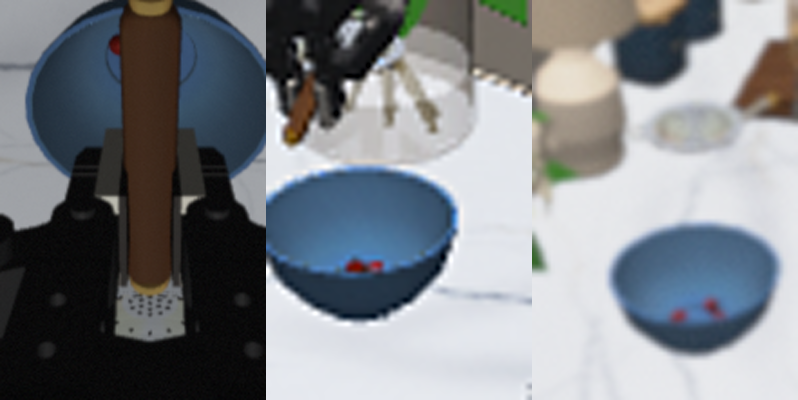

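The strainer is upright, level and visibly empty (bare perforations at (150,310)), with hips in the bowl in all three views. I'll raise it and carry it across.

Converted, -13 mm / 750 = -0.0173, 3.2 mm / 750 = 0.0043, 0.09 rad / 6.2832 = 0.0143.

Call:
{"fn": "handwheel", "kwargs": {
  "offsets": [
    {"d": [0.0043,0,-0.0173],"jaw": 0},
    {"d": [0.0043,0,-0.0173],"jaw": 0},
    {"d": [0.0043,0,-0.0173],"jaw": 0},
    {"d": [0.0043,0,-0.0173],"jaw": 0},
    {"d": [0.0043,0,-0.0173],"jaw": 0},
    {"d": [0.0043,0,-0.0173],"jaw": 0},
    {"d": [0.0043,0,-0.0173],"jaw": 0},
    {"d": [0.0043,0,-0.0173],"jaw": 0},
    {"d": [0.0043,0,-0.0173],"jaw": 0},
    {"r": [0.0032,0,0.0095],"jaw": 0},
    {"r": [0.0048,0,0.0143],"jaw": 0},
    {"r": [0.0048,0,0.0143],"jaw": 0},
    {"r": [0.0048,0,0.0143],"jaw": 0},
    {"r": [0.0048,0,0.0143],"jaw": 0},
    {"jaw": 0}
  ]
}}

```text
t: 15.03
ee_pos: [468.9, 300.2, 290.4]
orientation: [-0.074, 2.841, -0.001]
ft_force: [-1.4, 1.1, -1.7]
finger_gap: 0.113
gripper_force: 107.5
```

```bash
python3 - <<'E'
from h import *
print(env.state()["joints"].round(2))
delta([455,-40,290],toolrot(0.05,.3))
E
```

```text
[-0.76  0.11  0.03  1.91  0.24  0.91  0.76]
t 15.03 d [  30.7 -339.    -6.2] |d| 340.4 r [-0.008 -0.001  0.003] |r| 0.008
```

Converted, -19 mm / 750 = -0.0253, -10 mm / 750 = -0.0133.

Call:
{"fn": "handwheel", "kwargs": {
  "offsets": [
    {"d": [0.0011,-0.0133,-0.0003],"jaw": 0},
    {"d": [0.0023,-0.0253,-0.0004],"jaw": 0},
    {"d": [0.0023,-0.0253,-0.0004],"jaw": 0},
    {"d": [0.0023,-0.0253,-0.0004],"jaw": 0},
    {"d": [0.0023,-0.0253,-0.0004],"jaw": 0},
    {"d": [0.0023,-0.0253,-0.0004],"jaw": 0},
    {"d": [0.0023,-0.0253,-0.0004],"jaw": 0},
    {"d": [0.0023,-0.0253,-0.0004],"jaw": 0},
    {"d": [0.0023,-0.0253,-0.0004],"jaw": 0},
    {"d": [0.0023,-0.0253,-0.0004],"jaw": 0},
    {"d": [0.0023,-0.0253,-0.0004],"jaw": 0},
    {"d": [0.0023,-0.0253,-0.0004],"jaw": 0},
    {"d": [0.0023,-0.0253,-0.0004],"jaw": 0},
    {"d": [0.0023,-0.0253,-0.0004],"jaw": 0},
    {"d": [0.0023,-0.0253,-0.0004],"jaw": 0},
    {"d": [0.0023,-0.0253,-0.0004],"jaw": 0},
    {"d": [0.0023,-0.0253,-0.0004],"jaw": 0},
    {"d": [0.0023,-0.0253,-0.0004],"jaw": 0},
    {"d": [0.0011,-0.012,-0.0003],"jaw": 0},
    {"jaw": 0}
  ]
}}

```text
t: 16.7
ee_pos: [456.7, -46.3, 289.3]
orientation: [-0.079, 2.84, 0.001]
ft_force: [-0.6, 1.4, -1.0]
finger_gap: 0.11
gripper_force: 107.5
```

```bash
python3 - <<'E'
from h import *
print(env.state()["joints"].round(2))
delta([450,-205,290],toolrot(-0.4,.3))
c=cam("wrist"); im,d=env.read_camera("wrist"); W=world("wrist",d,c); np.save("pics/W8.npy",W); cv2.imwrite("pics/w8.png",im[:,:,::-1])
for t in ("guest_cup","slate_dish","spare_cup"):
    for r in env.regions_of("wrist",t)[:3]:
        m=r["pixels"]&(d>0); P=W[m]; top=P[(P[:,2]>57)&(P[:,2]<66)]
        print(t,round(r["confidence"],2),np.round(r["bbox"]),m.sum(),np.percentile(P,[2,50,98],axis=0).round(), circ(top) if len(top)>10 else "")
S=world("scene",np.load("pics/scene0.npy"))
P=S[228:260,383:415].reshape(-1,3); top=P[(P[:,2]>57)&(P[:,2]<66)]; print("scene rim",len(top),top.min(0),top.max(0),circ(top))
E
```

```text
[-0.43 -0.14  0.44  2.14  0.06  0.83  1.6 ]
t 16.7 d [  14.9 -158.    -4. ] |d| 158.8 r [0.127 0.002 0.437] |r| 0.455
slate_dish 0.89 [ 91. 142. 172. 214.] 2757 [[ 528. -296.    4.]
 [ 556. -233.    7.]
 [ 627. -202.   11.]] 
slate_dish 0.47 [208.  84. 338. 228.] 12130 [[ 427. -104.   62.]
 [ 488.  -60.  101.]
 [ 531.   -3.  158.]] (array([479.4, -53.4]), np.float64(51.5))
spare_cup 0.8 [ 68. 220. 121. 268.] 1702 [[ 645. -344.    8.]
 [ 674. -318.   40.]
 [ 702. -288.   56.]] 
scene rim 86 [ 541.30709573 -301.52678123   57.10055991] [ 601.67571517 -222.0919583    63.14261512] (array([ 571.7, -255. ]), np.float64(29.3))
```

View pics/w8.png

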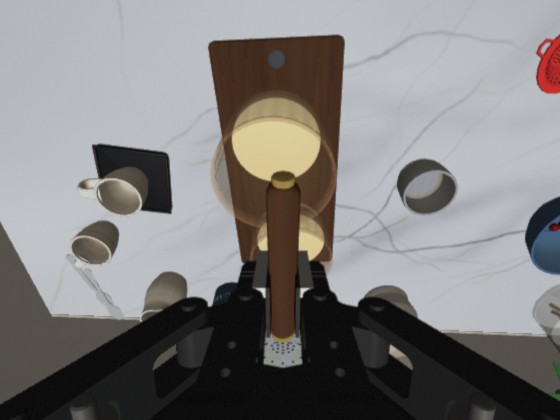

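The guest cup on the slate is at (122,192) with its handle to the left, and the spare cup is at (95,243). The strainer is empty and held centrally at (283,345).

```bash
python3 - <<'E'
from h import *
W=np.load("pics/W8.npy"); P=W[160:222,95:155].reshape(-1,3); top=P[(P[:,2]>57.5)&(P[:,2]<64)]
c,r=circ(top); print(len(top),c,r)
for _ in range(4):
    k=abs(np.linalg.norm(top[:,:2]-c,axis=1)-28)<3.5; c,r=circ(top[k])
print(k.sum(),c,r,top[k].min(0),top[k].max(0))
im=cv2.imread("pics/w8.png").astype(int); roi=np.zeros(im.shape[:2],bool); roi[188:330,268:300]=1
H=W[roi&(im[...,2]-im[...,0]>20)&(abs(W[...,2]-315)<20)]; print("handle",len(H),np.percentile(H,[.5,50,99.5],axis=0).round(1),"z/x",np.polyfit(H[:,0],H[:,2],1)[0],"y/x",np.polyfit(H[:,0],H[:,1],1)[0], "y line at x=450", np.polyval(np.polyfit(H[:,0],H[:,1],1),450))
F=W[325:372,255:310].reshape(-1,3); F=F[(F[:,2]>260)&(F[:,2]<310)&(F[:,0]>480)]; print("head",len(F),np.percentile(F,[1,50,99],axis=0).round(1))
s=env.state(); Rm=R.from_rotvec(s["orientation"]).as_matrix(); print("grip",s["ee_pos"]-19*Rm[:,2], Rm.round(3).tolist())
E
```

```text
478 [ 573.3 -249.9] 27.6
473 [ 573.3 -250. ] 27.6 [ 544.56273463 -279.21534008   57.5142914 ] [ 603.21578705 -220.70526375   63.40100914]
handle 3964 [[399.7 -53.1 309.8]
 [426.2 -46.8 312.9]
 [474.2 -40.1 314.4]] z/x 0.0018164617658339417 y/x 0.04712789563649251 y line at x=450 -45.81748653331411
head 990 [[503.8 -53.1 278.4]
 [545.7 -40.7 280.8]
 [555.3 -28.5 295.9]]
grip [451.56667461 -43.58917799 307.32192646] [[-0.954, -0.057, 0.295], [-0.056, 0.998, 0.009], [-0.295, -0.008, -0.956]]
```

```bash
python3 - <<'E'
from h import *
T=toolrot(-.4,.3); z=T.as_matrix()[:,2]
delta(np.array([492.4,-216,290])+19*z,T)
E
```

```text
t 16.9 d [ -23.6 -176.6   26.9] |d| 180.2 r [0.127 0.001 0.439] |r| 0.457
```

Units first: shifts go in shares of 750 mm and turns go in shares of 360 degrees. So -16.9 mm / 750 = -0.0225, -16.5 mm / 750 = -0.022, 0.088 rad / 6.2832 = 0.014.

Call:
{"fn": "handwheel", "kwargs": {
  "offsets": [
    {"d": [-0.0013,-0.0107,0.0013],"jaw": 0},
    {"d": [-0.0031,-0.0225,0.0035],"jaw": 0},
    {"d": [-0.0031,-0.0225,0.0035],"jaw": 0},
    {"d": [-0.0031,-0.0225,0.0035],"jaw": 0},
    {"d": [-0.0031,-0.0225,0.0035],"jaw": 0},
    {"d": [-0.0031,-0.0225,0.0035],"jaw": 0},
    {"d": [-0.0031,-0.0225,0.0035],"jaw": 0},
    {"d": [-0.0031,-0.0225,0.0035],"jaw": 0},
    {"d": [-0.0031,-0.0225,0.0035],"jaw": 0},
    {"d": [-0.0031,-0.0225,0.0035],"jaw": 0},
    {"d": [-0.0027,-0.022,0.0033],"jaw": 0},
    {"r": [0.0029,0,0.01],"jaw": 0},
    {"r": [0.004,0,0.014],"jaw": 0},
    {"r": [0.004,0,0.014],"jaw": 0},
    {"r": [0.004,0,0.014],"jaw": 0},
    {"r": [0.004,0,0.014],"jaw": 0},
    {"r": [0.0014,0,0.0038],"jaw": 0},
    {"jaw": 0},
    {"jaw": 0}
  ]
}}

```text
t: 18.48
ee_pos: [497.8, -218.0, 271.8]
orientation: [0.564, 2.79, -0.085]
ft_force: [0.5, -0.0, -0.2]
finger_gap: 0.114
gripper_force: 107.6
```

```bash
python3 - <<'E'
from h import *
print(env.state()["joints"].round(2))
T=toolrot(-.4,.3); z=T.as_matrix()[:,2]
delta(np.array([492.4,-216,170])+19*z,T)
E
```

```text
[-0.37  0.08  0.77  2.01 -0.07  0.77  1.6 ]
t 18.48 d [ 35.6  -0.3 114.5] |d| 119.9 r [0.    0.    0.001] |r| 0.001
```

Converted, 14.3 mm / 750 = 0.0191, 4.4 mm / 750 = 0.0059.

Call:
{"fn": "handwheel", "kwargs": {
  "offsets": [
    {"d": [0.0029,0,0.0095],"jaw": 0},
    {"d": [0.0059,0,0.0191],"jaw": 0},
    {"d": [0.0059,0,0.0191],"jaw": 0},
    {"d": [0.0059,0,0.0191],"jaw": 0},
    {"d": [0.0059,0,0.0191],"jaw": 0},
    {"d": [0.0059,0,0.0191],"jaw": 0},
    {"d": [0.0059,0,0.0191],"jaw": 0},
    {"d": [0.0059,0,0.0191],"jaw": 0},
    {"d": [0.0029,0,0.0095],"jaw": 0},
    {"jaw": 0}
  ]
}}

```text
t: 19.32
ee_pos: [496.7, -218.8, 150.5]
orientation: [0.569, 2.791, -0.087]
ft_force: [-0.5, 0.3, -0.9]
finger_gap: 0.118
gripper_force: 107.6
```

```bash
python3 - <<'E'
from h import *
print(env.state()["joints"].round(2))
T=toolrot(-.4,.3); z=T.as_matrix()[:,2]
delta(np.array([492.4,-216,105])+19*z,T)
pred=np.array([492.4,-216,170])+87.5*np.array([.921,-.389,0]); print("pred axis",pred)
im,d=env.read_camera("scene"); W=world("scene",d); cv2.imwrite("pics/scene9.png",im[:,:,::-1])
u,v=proj("scene",pred)[0]; print("px",u,v)
# flange: points z around floor+18.5=157
P=W.reshape(-1,3); m=(abs(P[:,2]-157.5)<5)&(np.linalg.norm(P[:,:2]-pred[:2],axis=1)<54); Q=P[m]
print("flange",m.sum(),circ(Q),np.percentile(Q,[1,50,99],axis=0).round(1))
cv2.imwrite("pics/c9.png",cv2.resize(im[int(v)-60:int(v)+60,int(u)-80:int(u)+80,::-1],(640,480),interpolation=cv2.INTER_CUBIC))
E
```

```text
[-0.23  0.29  0.66  2.13 -0.36  0.51  1.85]
t 19.32 d [18.2  0.9 61. ] |d| 63.7 r [-0.001 -0.002 -0.002] |r| 0.003
pred axis [ 572.9875 -250.0375  170.    ]
px 403.430404203806 207.9641106002537
flange 188 (array([ 572.3, -251.7]), np.float64(33.1)) [[ 534.1 -287.2  152.6]
 [ 584.6 -261.1  154.5]
 [ 617.5 -216.6  157.7]]
```

View pics/c9.png

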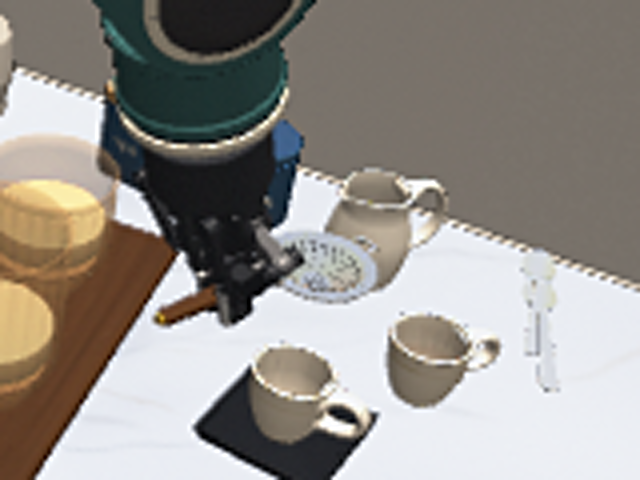

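The strainer head at (325,268) hangs level above the cup, with its flange centre measured at (572,-251) against the cup's (573,-250). I'll lower it slowly.

Converted, 7.4 mm / 750 = 0.0099, 1.5 mm / 750 = 0.002.

Call:
{"fn": "handwheel", "kwargs": {
  "offsets": [
    {"d": [0.0016,0.0001,0.0053],"jaw": 0},
    {"d": [0.0029,0.0001,0.0099],"jaw": 0},
    {"d": [0.0029,0.0001,0.0099],"jaw": 0},
    {"d": [0.0029,0.0001,0.0099],"jaw": 0},
    {"d": [0.0029,0.0001,0.0099],"jaw": 0},
    {"d": [0.0029,0.0001,0.0099],"jaw": 0},
    {"d": [0.0029,0.0001,0.0099],"jaw": 0},
    {"d": [0.002,0.0001,0.0067],"jaw": 0},
    {"d": [0.0011,0,0.0033],"jaw": 0},
    {"jaw": 0},
    {"jaw": 0},
    {"jaw": 0}
  ]
}}

```text
t: 20.37
ee_pos: [498.8, -218.3, 94.2]
orientation: [0.568, 2.788, -0.086]
ft_force: [0.2, 0.0, -0.7]
finger_gap: 0.113
gripper_force: 107.6
```

```bash
python3 - <<'E'
from h import *
print(env.state()["joints"].round(2))
T=toolrot(-.4,.3); z=T.as_matrix()[:,2]
delta(np.array([492.4,-216,105.5])+19*z,T)
im,d=env.read_camera("scene"); W=world("scene",d)
P=W.reshape(-1,3); c=np.array([573,-250]); m=(np.linalg.norm(P[:,:2]-c,axis=1)<54)&(P[:,2]>80)&(P[:,2]<105); Q=P[m]
print("flange",m.sum(),circ(Q[abs(Q[:,2]-93)<4]),np.percentile(Q,[1,50,99],axis=0).round(1))
k=cv2.resize(im[200:275,350:450,::-1],(400,300),interpolation=cv2.INTER_CUBIC)
e,_=env.read_camera("side"); u,v=proj("side",[[573,-250,70]])[0].astype(int)
cv2.imwrite("pics/c10.png",np.hstack([k,cv2.resize(e[v-38:v+37,u-50:u+50,::-1],(400,300),interpolation=cv2.INTER_CUBIC)]))
E
```

```text
[-0.11  0.38  0.53  2.16 -0.5   0.38  1.98]
t 20.37 d [ 3.1 -0.4  6.2] |d| 7.0 r [-0.     0.001 -0.002] |r| 0.002
flange 342 (array([ 572.1, -249.4]), np.float64(26.1)) [[ 537.2 -285.    80.9]
 [ 586.6 -253.2   96.9]
 [ 613.8 -216.4  101.6]]
```

View pics/c10.png

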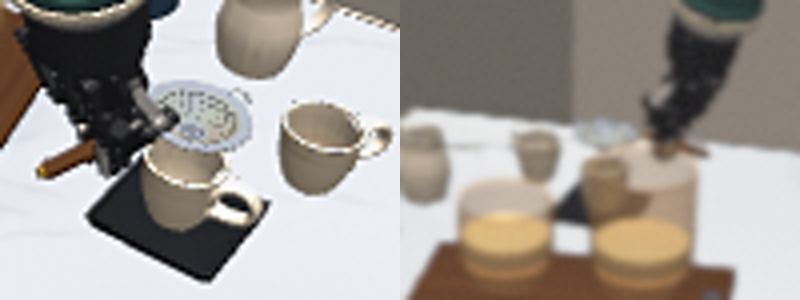

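The strainer sits level over the cup at (200,115), about 17 mm above the rim. I'll go down a last 6 mm.

Converted, 2 mm / 750 = 0.0027, 1 mm / 750 = 0.0013.

Call:
{"fn": "handwheel", "kwargs": {
  "offsets": [
    {"d": [0.0013,-0.0001,0.0027],"jaw": 0},
    {"d": [0.0013,-0.0001,0.0027],"jaw": 0},
    {"d": [0.0013,-0.0001,0.0027],"jaw": 0},
    {"jaw": 0},
    {"jaw": 0},
    {"jaw": 0},
    {"jaw": 0},
    {"jaw": 0},
    {"jaw": 0}
  ]
}}

```text
t: 21.22
ee_pos: [497.5, -218.1, 87.4]
orientation: [0.568, 2.788, -0.086]
ft_force: [0.1, 0.7, -1.1]
finger_gap: 0.113
gripper_force: 107.6
```

```bash
python3 - <<'E'
from h import *
T=toolrot(-.4,.3); z=T.as_matrix()[:,2]
delta(np.array([492.4,-216,105.5])+19*z,T); print(abs(env.state()["joint_velocities"]).max())
im,d=env.read_camera("scene"); W=world("scene",d)
P=W.reshape(-1,3); c=np.array([573,-250]); r=np.linalg.norm(P[:,:2]-c,axis=1); Q=P[(r<40)&(r>30)&(P[:,2]>82)&(P[:,2]<105)]
print("flange",len(Q),circ(Q),np.percentile(Q,[5,50,95],axis=0).round(1)); A=np.c_[Q[:,:2]-c,np.ones(len(Q))]; print("plane",np.linalg.lstsq(A,Q[:,2],rcond=None)[0])
E
```

```text
t 21.22 d [-0.1 -0.1  0. ] |d| 0.1 r [-0.     0.001 -0.002] |r| 0.002
0.001574559082242478
flange 121 (array([ 572.9, -249.9]), np.float64(34.6)) [[ 537.1 -284.    89.8]
 [ 577.6 -257.3   92.2]
 [ 607.7 -216.8   94.4]]
plane [-8.40376324e-03  4.54648829e-03  9.21881602e+01]
```

The flange plane is level at z 92, so the underside is at about 73.7 and the gap about 12 mm. It is centred and still.

```bash
python3 -c "from plant import env; print(env.sign_off())"
```

```text
the job is handed in; nothing more can be done
None
```

I handed the job in at about 21 s with the empty strainer held still and level, centred over the guest cup about 12 mm above its rim. The hips were tipped into the slop bowl: I could make out three there, and the fourth is inferred from the strainer being empty. The hand-in returned no verdict.

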